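Transfer the drawn samples to the sample tray in order

ROBOT

A 6-joint arm with a two-finger parallel gripper is mounted at the origin on the work surface. World frame = base frame: x ahead of the robot, y to its left, z up, the work surface at z = 0. Lengths are in m, angles in rad, forces in N, time in s.
With the tool pointing down it reaches from about 0.375 to 0.9 m from the base axis. Payload 3.1 kg.
Tool frame: the origin (TCP) lies at the very end of the fingers, on their centre line; the grasp point (between the pads) lies 19 mm behind it (tcp_to_grasp is the distance from the TCP to the grasp point, in m); x points along the fingers, z is the direction in which the jaws open and shut, and the axes are right-handed (so a half turn about x gives the same grasp; the last joint's range is limited). The gripper opens to 87 mm and grips with 3 to 60 N. Pads are 19 mm wide; open, the fingers measure 117 mm over their backs; the gripper's body (75 mm by 190 mm) begins 51 mm behind the grasp point.
Start: joints at [-1.385, 0.527, 1.433, -0, 1.181, -0.178], TCP at [0.222, -0.584, 0.223] pointing down, gripper open.
Joint ranges: [-3.08, 3.08], [-0.75, 2.2], [0.22, 2.44], [-1.43, 4.57], [0, 2.65], [-2.85, 2.85]. Speed limits (rad/s): [2.79, 2.79, 3.14, 3.14, 3.14, 3.14].

INTERFACE

Orientations are given as a rotation vector (axis times angle).
In Python, from station import get_obs, capture, close_job, cut_out, place_of, tcp_to_grasp gives the robot as it stands. The module is installed in compiled form; this text tells all that it offers.
- The arm moves only by the tool carry_out, never from a script. Its arguments are lists of equal length, an entry for each row: "jaw": the opening in per cent of the stroke, from 0 (shut) to 100 (fully open); "linear": the shift along the tool's x, y, z scaled (see below), a list of three; "twist": the turn about the tool's x scaled (see below). In form: {"jaw": [jaw, ...], "linear": [[tx, ty, tz], ...], "twist": [twist, ...]}. A call has 1 to 12 rows; each row is the pose to reach, as a shift and turn from the pose measured when the call began, along the tool's axes at that moment; what a row does not reach only later rows make up. The controller multiplies each number of a shift by 0.5 m and each number of a turn by 90 degrees. A row lasts 1/8 s, in which the tool goes at most 62.5 mm and 10.7 degrees, less where a joint would pass 70% of its speed; a pose out of reach is approached as far as the arm can. A call with a number of a shift or a turn outside -1 to 1 is refused whole. A call with a gripper value outside its range is refused whole. The fingers move at their own pace and stop on an object; "grip_force" is the grip in N (left out, the last holds). Time passes only in rows, so rows that repeat a pose let the fingers close. It gives the time, the measured TCP pose, the force and the opening at its end, in the units of the state.
- get_obs(): the state, without advancing time (a new reading comes with each control period).
- capture(name): name is "scene" or "top" or "wrist"; returns a dict with "pixels" (420x560x3 uint8, blue, green, red), "fx", "fy", "cx", "cy" (pixels), "eye" and "orientation" of the camera in the world. Camera axes: x right, y up, looking along -z (the intrinsics and any distortion apply to the point x, -y, -z); pixel columns grow to the right and rows downward; lengths in m; the calibration is good to about 2 mm. A picture is of the moment at which its call begins. There is no depth.
- close_job(): hands the job in, once; it reports no verdict.
Trained networks look in the newest picture that a camera, given by its name, has taken for a name from the list of things; names that differ only in an ending like _2 or _b are one class to them, and where a whole thing is asked for, a point or a joint stands for the part that bears it (a point fixed in the world has none). Each returns a list of dicts, best first, with "conf" (0 to 1); they miss things now and then, are a little off and sometimes report something else, mostly with a low value. They report only what shows in the picture. A call takes as long as a camera call.
- cut_out(target, camera): "mask" (420x560 bool, what is visible of it).
- place_of(target, camera): "xyz" ([x, y, z] in m, in the coordinates of the camera as it stood for that picture, good to about 4 mm: a listed point, or the origin of a listed thing).
The state is a dict: "clock": time; "q": joint angles; "qvel": joint speeds; "joint_torque": joint torques, N m; "tcp_pos": TCP position; "ee_rot": TCP orientation; "ft_force": force on the tool from outside, world axes, zero at the start; "torque": the same for the moment, N m; "width": finger opening in m.
Only numpy, scipy, OpenCV 4.12 (cv2) and the standard library are available. Lean on these libraries where they do the work, as an engineer would, in place of code of your own. Each camera call takes 0.05 s, during which the arm holds its last target. There are 200 camera calls.

TASK

The four amber sample vials stand in the white plastic rack in the order in which they were drawn; the first place, in the rack as in the empty steel tray, is the one next to the carrying handle. Move all four into the steel tray in the same order, counted from the handle: the vial nearest the rack's handle goes nearest the tray's handle, and so on down the row. Set every vial upright on the floor of its pocket without dropping it or tipping it over, and leave the beaker, the bottle and the syringe where they are.

Things in the scene. Friction and masses are not known exactly. Their poses are not given: they have to be found in the camera images.
- vial_1_centre (a point): Centre of the capped amber glass vial that starts first in the white rack, counted from the rack's handle. The four vials are alike: round body 28 mm across up to 74 mm, then sloping in to a white cap 24 mm across; 95 mm tall, 40 to 85 g. The point is 47.5 mm above its flat underside; z points to the cap.
- vial_2_centre (a point): Centre of the capped amber glass vial that starts second in the white rack, counted from the rack's handle. The four vials are alike: round body 28 mm across up to 74 mm, then sloping in to a white cap 24 mm across; 95 mm tall, 40 to 85 g. The point is 47.5 mm above its flat underside; z points to the cap.
- vial_3_centre (a point): Centre of the capped amber glass vial that starts third in the white rack, counted from the rack's handle. The four vials are alike: round body 28 mm across up to 74 mm, then sloping in to a white cap 24 mm across; 95 mm tall, 40 to 85 g. The point is 47.5 mm above its flat underside; z points to the cap.
- vial_4_centre (a point): Centre of the capped amber glass vial that starts fourth in the white rack, counted from the rack's handle. The four vials are alike: round body 28 mm across up to 74 mm, then sloping in to a white cap 24 mm across; 95 mm tall, 40 to 85 g. The point is 47.5 mm above its flat underside; z points to the cap.
- rack: Fixed white plastic rack, 188 x 50 mm, a row of 4 open pockets with the vials. Only at its first-place end: a handle, a 50 mm high loop with black bar, 126 mm from the origin. Origin on the bench under the middle of the row; x runs along the row to the handle. Pockets, from the handle: x = 69, 23, -23, -69 mm, y = 0; each 42 mm square, floor 5 mm and wall tops 26 mm above the bench.
- tray: Fixed steel tray, 187 x 48 mm, a row of 4 open pockets, empty. Only at its first-place end: a handle, a 51 mm high wire loop with black grip, 123 mm from the origin. Origin on the bench under the middle of the row; x runs along the row to the handle. Pockets, from the handle: x = 69, 23, -23, -69 mm, y = 0; each 42 mm square, floor 5 mm and wall tops 26 mm above the bench.
- beaker_centre (a point): Bystander: empty glass beaker, 68 mm across, 90 mm tall, standing on the bench. The point is 45 mm up.
- bottle_centre (a point): Bystander: white plastic bottle with a blue cap, 60 mm across, 120 mm tall, standing on the bench. The point is 60 mm up.
- syringe_centre (a point): Bystander: clear sampling syringe, 18 mm thick and about 140 mm long, lying flat on the bench. The point is on its axis, at the middle of its barrel.

How it is judged:
At the end, for the whole second after the job is handed in: Each vial stands in its own pocket of the steel tray, the same place counted from the handle as it had in the rack: within 12 mm of the pocket's centre along and across the row, seated on the floor (its centre less than 60 mm above the bench), within 7 degrees of upright, and at rest (x of vial_1_centre in the frame of tray between 0.057 and 0.081 m and y of vial_1_centre in the frame of tray between -0.012 and 0.012 m and height (world z) of each of vial_1_centre, vial_2_centre, vial_3_centre, vial_4_centre below 0.06 m and angle between each of vial_1_centre, vial_2_centre, vial_3_centre, vial_4_centre's own z axis and vertical below 0.12 rad and linear speed of each of vial_1, vial_2, vial_3, vial_4 below 0.02 m/s and x of vial_2_centre in the frame of tray between 0.011 and 0.035 m and y of vial_2_centre in the frame of tray between -0.012 and 0.012 m and x of vial_3_centre in the frame of tray between -0.035 and -0.011 m and y of vial_3_centre in the frame of tray between -0.012 and 0.012 m and x of vial_4_centre in the frame of tray between -0.081 and -0.057 m and y of vial_4_centre in the frame of tray between -0.012 and 0.012 m); the robot touches nothing.
It fails at once if a vial is let go while its underside is more than 45 mm above the pocket floors (dropped) ((height (world z) of vial_1_centre above 0.0975 m and contact force between the fingers and vial_1 below 0.02 N) or (height (world z) of vial_2_centre above 0.0975 m and contact force between the fingers and vial_2 below 0.02 N) or (height (world z) of vial_3_centre above 0.0975 m and contact force between the fingers and vial_3 below 0.02 N) or (height (world z) of vial_4_centre above 0.0975 m and contact force between the fingers and vial_4 below 0.02 N)).
It fails at once if a vial is tipped over (leans more than 45 degrees) (angle between any of vial_1_centre, vial_2_centre, vial_3_centre, vial_4_centre's own z axis and vertical above 0.785 rad).
It fails at once if the beaker, the bottle or the syringe is shifted by more than 30 mm (distance of any of beaker_centre, bottle_centre, syringe_centre from where it was at the start of the episode above 0.03 m).
It also fails if it takes over 106 s, if anything falls off the work surface, if the arm or the gripper's body presses on something with over 40 N, if the wrist force passes 120 N, or if a joint passes its speed limit or range.

## Working session

There is one attempt and no reset: what is moved stays moved. The work goes in short steps, Python scripts to look and compute and a tool call to move; the robot and the scene stay as the last step left them, time stands still between calls to the robot, and variables do not carry over. Pictures are saved under pics/ and viewed, about 12 in all and at most 16, crops included, and the job is handed in when it is done.

Besides the shell and the picture viewer there is one more tool, called after "Request:" as name(argument=value, ...) on one line, values as JSON. carry_out: Moves the arm, as the interface text tells. Shifts and turns lie within -1 to 1; 1 stands for 0.5 m of shift or 90 degrees of turn. Its arguments: {"type":"object","properties":{"jaw":{"type":"array","items":{"type":"number"}},"linear":{"type":"array","items":{"type":"array","items":{"type":"number","minimum":-1,"maximum":1}}},"twist":{"type":"array","items":{"type":"number","minimum":-1,"maximum":1}},"grip_force":{"type":"number"}},"required":["jaw","linear","twist"]}

```bash
mkdir -p pics; cat > h.py <<'E'
import numpy as np, cv2
from scipy.spatial.transform import Rotation as R
from station import *
def Rm(o):
    o=np.array(o,float)
    return o if o.shape==(3,3) else (R.from_rotvec(o).as_matrix() if o.size==3 else R.from_quat(o).as_matrix())
def world(c,p): return Rm(c["orientation"])@np.array(p)+np.array(c["eye"])
def ray(c,u,v,z):
    d=Rm(c["orientation"])@np.array([(u-c["cx"])/c["fx"],-(v-c["cy"])/c["fy"],-1]); e=np.array(c["eye"])
    return e+d*(z-e[2])/d[2]
def proj(c,P):
    p=Rm(c["orientation"]).T@(np.array(P)-np.array(c["eye"]))
    return c["cx"]+c["fx"]*p[0]/-p[2], c["cy"]-c["fy"]*p[1]/-p[2]
E
python3 - <<'E'
from h import *
np.set_printoptions(precision=4,suppress=True)
for n in ["scene","top"]:
    c=capture(n); cv2.imwrite(f"pics/{n}1.png",c["pixels"]); print(n,{k:v for k,v in c.items() if k!="pixels"})
    for t in ["vial_1_centre","rack","tray","beaker_centre","bottle_centre","syringe_centre"]:
        for d in place_of(t,n): print(t,round(d["conf"],2),world(c,d["xyz"]))
print(get_obs(), tcp_to_grasp)
E
```

```text
scene {'fx': 393.8319962971772, 'fy': 393.8319962971772, 'cx': 280.56076065771293, 'cy': 209.58024945238574, 'eye': array([ 1.2471, -0.1166,  0.7864]), 'orientation': array([0.6041, 0.5136, 1.3456])}
vial_1_centre 0.87 [0.6128 0.1802 0.0563]
vial_1_centre 0.22 [0.5651 0.181  0.0495]
rack 0.69 [0.5439 0.1795 0.0048]
tray 0.89 [ 0.508  -0.1539  0.0039]
tray 0.46 [0.7851 0.0231 0.01  ]
beaker_centre 0.55 [0.6692 0.3872 0.0487]
bottle_centre 0.78 [ 0.6711 -0.376   0.0584]
syringe_centre 0.87 [0.7836 0.0269 0.0091]
top {'fx': 461.35011899930277, 'fy': 461.35011899930277, 'cx': 285.54865241488847, 'cy': 203.91871188054824, 'eye': array([0.5453, 0.004 , 1.2654]), 'orientation': array([ 0.0426, -0.0669, -1.5741])}
vial_1_centre 0.7 [0.613  0.1794 0.0527]
rack 0.73 [0.542  0.1793 0.0018]
tray 0.8 [ 0.5173 -0.1578 -0.0041]
bottle_centre 0.84 [ 0.6676 -0.3747  0.0645]
syringe_centre 0.85 [0.7859 0.0253 0.0103]
syringe_centre 0.54 [0.5198 0.1798 0.0549]
{'clock': 0.7, 'q': array([-1.3855,  0.5275,  1.4327, -0.    ,  1.1814, -0.1785]), 'qvel': array([-0.0001,  0.0012,  0.0003, -0.0029, -0.0017,  0.0009]), 'joint_torque': array([  0.0011, -43.9861, -17.6952,   0.0634,   0.0504,  -0.    ]), 'tcp_pos': array([ 0.2224, -0.5841,  0.2226]), 'ee_rot': array([ 0.9371,  1.3596, -0.9372]), 'ft_force': array([-0.0829,  0.5672,  0.094 ]), 'torque': array([ 0.009 , -0.0201, -0.0023]), 'width': 0.0872424518285327} 0.0187
```

View pics/scene1.png

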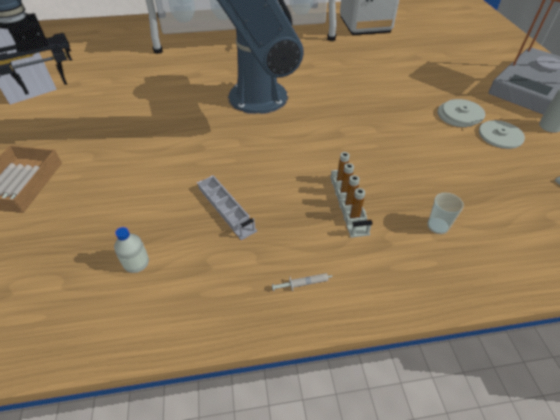

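View pics/top1.png

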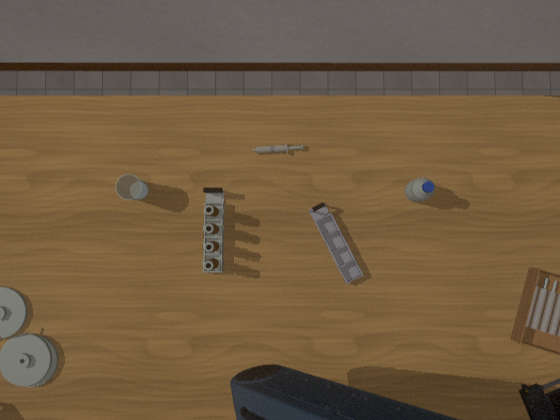

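Scene view: the rack holds 4 vials, with its handle at the far (+x) end at (360,222). The empty tray's handle is at (248,225). Top view: rack handle (213,190), caps at (211,211)–(211,265), and the tray runs from its handle at (319,208) down to (352,278). Next I fit the two frames.

```bash
python3 - <<'E'
from h import *
np.set_printoptions(precision=4,suppress=True)
c=capture("top")
for t in ["rack","tray"]:
    m=cut_out(t,"top")[0]["mask"]; ys,xs=np.nonzero(m)
    P=np.array([ray(c,u,v,0.026)[:2] for u,v in zip(xs,ys)])
    r=cv2.minAreaRect((P*1000).astype(np.float32)); print(t,r,len(xs)); print(cv2.boxPoints(r))
for u,v in [(211,211),(211,229),(210,246),(210,265)]: print(ray(c,u,v,0.1))
for u,v in [(319,208),(213,190)]: print(ray(c,u,v,0.05))
o=get_obs(); print(Rm(o["ee_rot"]))
w=capture("wrist"); print(o["tcp_pos"],{k:v for k,v in w.items() if k!="pixels"}); T=Rm(o["ee_rot"]).T
print("cam in tool",T@(w["eye"]-o["tcp_pos"])); print(T@Rm(w["orientation"]))
E
```

```text
rack ((567.213134765625, 177.474365234375), (59.83547592163086, 227.32838439941406), 89.62500762939453) 1262
[[453.3556 148.3012]
 [680.6791 146.8134]
 [681.0707 206.6476]
 [453.7472 208.1354]]
tray ((530.6434326171875, -148.87210083007812), (224.0452880859375, 54.97869873046875), 28.031375885009766) 1610
[[ 418.8434 -177.2531]
 [ 444.6809 -225.7823]
 [ 642.4435 -120.4911]
 [ 616.606   -71.9619]]
[0.6093 0.174  0.1   ]
[0.564  0.1737 0.1   ]
[0.5214 0.1759 0.1   ]
[0.474  0.1756 0.1   ]
[ 0.619  -0.1034  0.05  ]
[0.6676 0.1764 0.05  ]
[[-0.      0.9346  0.3558]
 [ 0.      0.3558 -0.9346]
 [-1.     -0.     -0.0001]]
[ 0.2224 -0.584   0.2225] {'fx': 351.2431813068468, 'fy': 351.2431813068468, 'cx': 283.9306246796451, 'cy': 207.64227605927397, 'eye': array([ 0.2881, -0.5593,  0.3859]), 'orientation': array([-0.2294,  0.1575, -1.1992])}
cam in tool [-0.1634  0.0702  0.0003]
[[-0.0004  0.2588 -0.9659]
 [ 0.0006  0.9659  0.2588]
 [ 1.     -0.0004 -0.0005]]
```

Request:
carry_out(jaw=[100,100,100,100,100,100,100,100,100,100,100,100], linear=[[0,0.07,-0.05],[0,0.14,-0.1],[0,0.21,-0.15],[0,0.28,-0.2],[0,0.35,-0.25],[0,0.42,-0.3],[0,0.49,-0.35],[0,0.56,-0.4],[0,0.66,-0.47],[0,0.76,-0.54],[0,0.84,-0.6],[0,0.84,-0.6]], twist=[0,0,0,0,0,0,0,-0.02,-0.04,-0.06,-0.08,-0.08])

```text
clock: 2.4
tcp_pos: [0.5095, -0.1513, 0.2227]
ee_rot: [0.838, 1.403, -0.837]
ft_force: [-0.7, -0.7, 0.3]
width: 0.0873
```

```bash
cat > look.py <<'E'
from h import *
import sys
np.set_printoptions(precision=4,suppress=True)
o=get_obs(); print(o["clock"],o["tcp_pos"],Rm(o["ee_rot"])[:,1])
w=capture("wrist"); cv2.imwrite(f"pics/{sys.argv[1]}.png",w["pixels"])
np.savez(f"pics/{sys.argv[1]}.npz",**w)
for t in sys.argv[2:]:
    for d in place_of(t,"wrist"): print(t,round(d["conf"],2),world(w,d["xyz"]))
E
python3 look.py w1 tray rack vial_1_centre
```

```text
2.4 [ 0.5095 -0.1513  0.2227] [0.8799 0.4751 0.0008]
tray 0.75 [ 0.5132 -0.1591 -0.0023]
```

View pics/w1.png

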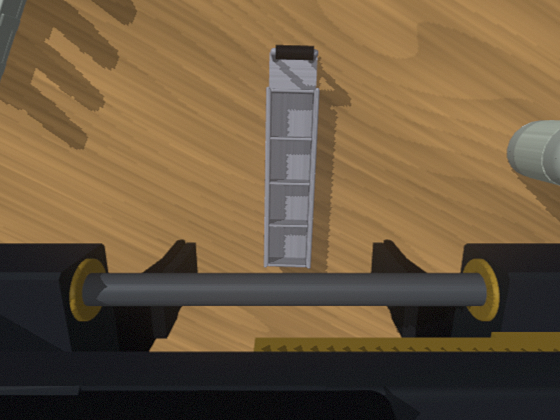

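The tray is fully visible from its handle at (294,52). Wall-top corners are at about (267,90), (318,90), (264,266) and (310,266), which I use to fit the tray frame.

```bash
python3 - <<'E'
from h import *
np.set_printoptions(precision=4,suppress=True)
w=dict(np.load("pics/w1.npz")); 
C=np.array([ray(w,u,v,0.026)[:2] for u,v in [(267,89),(318.5,89),(310.5,266.5),(264,266.5)]]); print(C)
a,b,c,d=C; print("len",np.linalg.norm(a-d),np.linalg.norm(b-c),"wid",np.linalg.norm(a-b),np.linalg.norm(c-d))
x=(a+b)/2-(c+d)/2; print("ctr",C.mean(0),"ang",np.degrees(np.arctan2(x[1],x[0])))
im=w["pixels"][40:280,230:350]; 
def draw(o,ang):
    v=cv2.resize(w["pixels"],None,fx=3,fy=3)
    X=np.array([np.cos(ang),np.sin(ang)]);Y=np.array([-X[1],X[0]])
    for px in (69,23,-23,-69):
        q=np.array([[*(np.array(o)+X*(px+i)/1e3+Y*j/1e3),0.026] for i,j in [(21,21),(21,-21),(-21,-21),(-21,21)]])
        cv2.polylines(v,[np.array([[int(3*s+1) for s in proj(w,p)] for p in q])],True,(0,0,255),1)
    cv2.imwrite("pics/ov1.png",v[60:840,690:1050][:600] if 0 else cv2.resize(v[90:840,720:1020],(240,600)))
draw(C.mean(0),np.arctan2(x[1],x[0]))
E
```

```text
[[ 0.584  -0.0927]
 [ 0.6078 -0.1368]
 [ 0.4412 -0.2222]
 [ 0.4166 -0.1768]]
len 0.18728851451106807 0.18726342014317368 wid 0.0501283649602641 0.051658140161234836
ctr [ 0.5124 -0.1572] ang 26.898689487907802
```

View pics/ov1.png

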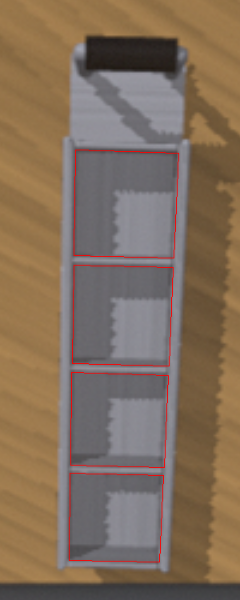

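The overlay of the fitted pockets lies exactly on the tray: centre (0.5124, -0.1572), yaw 26.9°. Next I move to the rack.

Request:
carry_out(jaw=[100,100,100,100,100,100,100,100,100,100,100], linear=[[0,0.03,-0.07],[0,0.06,-0.14],[0,0.1,-0.21],[0,0.14,-0.28],[0,0.18,-0.35],[0,0.22,-0.42],[0,0.26,-0.5],[0,0.296,-0.59],[0,0.296,-0.59],[0,0.296,-0.59],[0,0.296,-0.59]], twist=[0.04,0.08,0.12,0.16,0.2,0.24,0.28,0.316,0.316,0.316,0.316])

```text
clock: 3.98
tcp_pos: [0.5005, 0.173, 0.2224]
ee_rot: [1.216, 1.204, -1.218]
ft_force: [0.5, 0.1, 0.2]
width: 0.0867
```

```bash
python3 look.py w2 rack vial_1_centre
```

```text
3.975 [0.5005 0.173  0.2224] [ 0.9999 -0.0106 -0.0002]
rack 0.61 [0.5488 0.1782 0.0016]
vial_1_centre 0.56 [0.6161 0.1798 0.057 ]
```

View pics/w2.png

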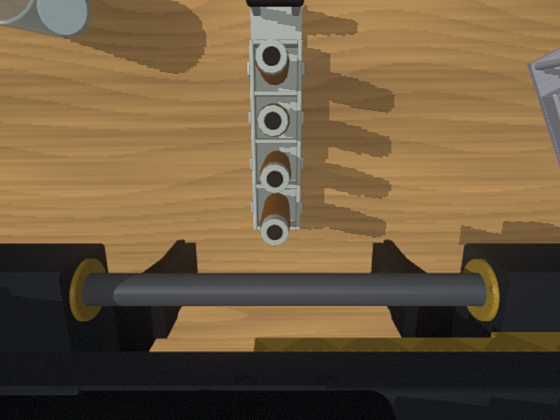

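The four caps are centred at about (271,57), (272,120), (274.5,179) and (274.5,233). I back-project those at z = 0.1 and compute the moves.

```bash
cat > plan.py <<'E'
from h import *
np.set_printoptions(precision=4,suppress=True)
def go(x,y,z,yaw):
    "linear and twist for a TCP target (world, yaw of tool y in deg)"
    o=get_obs(); M=Rm(o["ee_rot"]); cur=np.degrees(np.arctan2(M[1,1],M[0,1]))
    d=M.T@(np.array([x,y,z])-o["tcp_pos"])
    print("linear",np.round(d/0.5,3),"twist",round((cur-yaw)/90,3),"at",o["tcp_pos"],"yaw",round(cur,2),"w",o["width"],"t",o["clock"])
def pocket(i):
    a=np.radians(26.9); return np.array([0.5124,-0.1572])+[69,23,-23,-69][i-1]/1e3*np.array([np.cos(a),np.sin(a)])
E
python3 - <<'E'
from plan import *
w=dict(np.load("pics/w2.npz"))
V=np.array([ray(w,u,v,0.1)[:2] for u,v in [(271,57),(272,120),(274.5,179),(274.5,233)]]); print(V)
W=np.array([ray(w,u,v,0.026)[:2] for u,v in [(251,41),(299,41),(302,228),(255,228)]]); print(W,W.mean(0))
for i in range(1,5): print(pocket(i))
go(*V[0],0.16,0); go(*V[0],0.046,0)
E
```

```text
[[0.6121 0.181 ]
 [0.5659 0.1811]
 [0.5187 0.18  ]
 [0.4717 0.1808]]
[[0.637  0.2019]
 [0.6365 0.1568]
 [0.4515 0.1534]
 [0.452  0.204 ]] [0.5442 0.179 ]
[ 0.5739 -0.126 ]
[ 0.5329 -0.1468]
[ 0.4919 -0.1676]
[ 0.4509 -0.1884]
linear [ 0.125  0.223 -0.017] twist -0.006 at [0.5004 0.1736 0.2225] yaw -0.58 w 0.08673397889199812 t 4.125
linear [ 0.353  0.223 -0.017] twist -0.006 at [0.5004 0.1736 0.2225] yaw -0.58 w 0.08673397889199812 t 4.125
```

Request:
carry_out(jaw=[100,100,100,100,100,80,80,80,80,80], linear=[[0.03,0.08,-0.005],[0.06,0.16,-0.01],[0.12,0.223,-0.017],[0.125,0.223,-0.017],[0.18,0.223,-0.017],[0.24,0.223,-0.017],[0.3,0.223,-0.017],[0.353,0.223,-0.017],[0.353,0.223,-0.017],[0.353,0.223,-0.017]], twist=[-0.006,-0.006,-0.006,-0.006,-0.006,-0.006,-0.006,-0.006,-0.006,-0.006])

```text
clock: 5.38
tcp_pos: [0.6123, 0.1808, 0.0474]
ee_rot: [1.21, 1.208, -1.209]
ft_force: [0.3, -0.1, 0.1]
width: 0.0698
```

```bash
python3 look.py w3; python3 -c "
from plan import *
go(0.6121,0.181,0.046,0)"
```

```text
5.375 [0.6123 0.1808 0.0474] [ 1.     -0.0008  0.0014]
linear [ 0.003 -0.001 -0.   ] twist -0.0 at [0.6128 0.1809 0.0477] yaw -0.04 w 0.06994344065911524 t 5.425
```

View pics/w3.png

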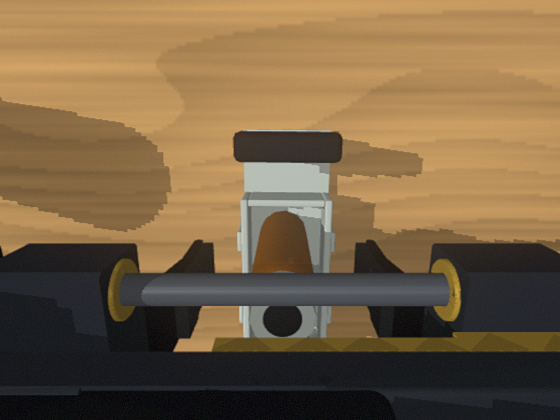

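Vial 1 is centred between the fingers (column ~283). I close first and check before lifting.

Request:
carry_out(jaw=[20,20,20,20,20,20,20,20], linear=[[0,0,0],[0,0,0],[0,0,0],[0,0,0],[0,0,0],[0,0,0],[0,0,0],[0,0,0]], twist=[0,0,0,0,0,0,0,0], grip_force=15)

```text
clock: 6.42
tcp_pos: [0.6127, 0.1809, 0.0476]
ee_rot: [1.211, 1.207, -1.208]
ft_force: [0.5, -0.9, -0.6]
width: 0.0276
```

Request:
carry_out(jaw=[20,20,20,20,20,20,20,20,20,20,20,20], linear=[[-0.06,0,0],[-0.12,0,0],[-0.18,0,0],[-0.22,0,0],[-0.22,-0.01,0.08],[-0.22,-0.02,0.17],[-0.22,-0.03,0.26],[-0.22,-0.04,0.36],[-0.22,-0.06,0.46],[-0.22,-0.078,0.56],[-0.22,-0.078,0.614],[-0.22,-0.078,0.614]], twist=[0,0,0,0,-0.04,-0.08,-0.12,-0.17,-0.22,-0.27,-0.3,-0.3])

```text
clock: 7.92
tcp_pos: [0.5732, -0.1283, 0.1576]
ee_rot: [0.859, 1.392, -0.858]
ft_force: [0.0, 0.4, -0.6]
width: 0.0275
```

```bash
python3 look.py w4; python3 -c "
from plan import *
go(*pocket(1),0.048,26.9)"
```

```text
7.925 [ 0.5732 -0.1283  0.1576] [0.8931 0.4499 0.0022]
linear [ 0.219  0.002 -0.001] twist -0.001 at [ 0.573  -0.1267  0.1575] yaw 26.8 w 0.027355833717378514 t 7.975
```

View pics/w4.png

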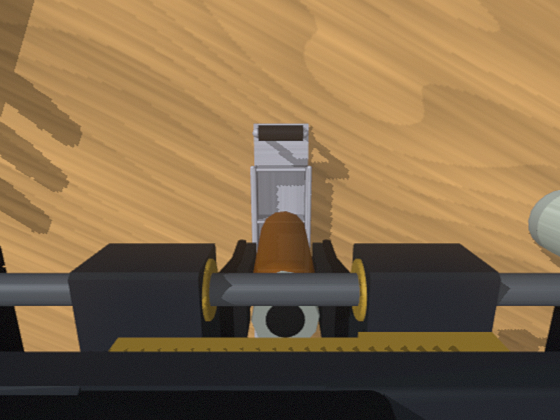

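Request:
carry_out(jaw=[20,20,20,20,20,20,20,20], linear=[[0.05,0.002,-0.001],[0.1,0.002,-0.001],[0.15,0.002,-0.001],[0.19,0.002,-0.001],[0.21,0.002,-0.001],[0.217,0.002,-0.001],[0.217,0.002,-0.001],[0.217,0.002,-0.001]], twist=[0,0,0,0,0,0,0,0])

```text
clock: 8.98
tcp_pos: [0.5744, -0.1259, 0.0498]
ee_rot: [0.859, 1.392, -0.856]
ft_force: [-0.4, -0.3, -1.1]
width: 0.0277
```

Request:
carry_out(jaw=[20,20,45,60,70,70,70,70,70,70,70,70], linear=[[0.004,0,0],[0.004,0,0],[0.004,0,0],[0.004,0,0],[0.004,0,0],[0.004,0,0],[0,0,0],[-0.06,0,0],[-0.12,0,0],[-0.18,0,0],[-0.22,0,0],[-0.22,0,0]], twist=[0,0,0,0,0,0,0,0,0,0,0,0])

```text
clock: 10.48
tcp_pos: [0.5752, -0.1263, 0.1616]
ee_rot: [0.859, 1.388, -0.855]
ft_force: [-0.4, 0.3, -0.0]
width: 0.0607
```

```bash
python3 look.py w5; python3 -c "
from plan import *
go(0.5659,0.181,0.158,0)"
```

```text
10.475 [ 0.5752 -0.1263  0.1616] [0.8925 0.451  0.0057]
linear [ 0.004  0.262 -0.555] twist 0.298 at [ 0.5743 -0.126   0.1603] yaw 26.81 w 0.06091265880666393 t 10.525
```

View pics/w5.png

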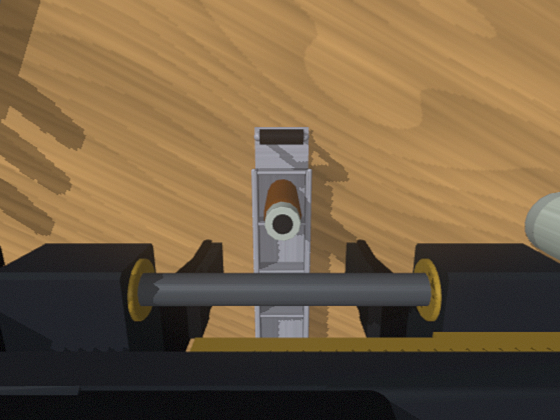

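Vial 1 stands upright in pocket 1, with its cap at (282,221). Next is vial 2.

Request:
carry_out(jaw=[70,70,70,70,70,70,70,70,70,70,70], linear=[[0.004,0.03,-0.08],[0.004,0.06,-0.15],[0.004,0.1,-0.22],[0.004,0.14,-0.3],[0.004,0.18,-0.38],[0.004,0.22,-0.46],[0.004,0.25,-0.53],[0.004,0.262,-0.555],[0.004,0.262,-0.555],[0.004,0.262,-0.555],[0.004,0.262,-0.555]], twist=[0.04,0.08,0.12,0.16,0.2,0.24,0.28,0.298,0.298,0.298,0.298])

```text
clock: 11.9
tcp_pos: [0.566, 0.1798, 0.1576]
ee_rot: [1.211, 1.205, -1.208]
ft_force: [0.7, 0.4, -0.3]
width: 0.0613
```

```bash
python3 -c "
from plan import *
go(0.5659,0.181,0.047,0)"
```

```text
linear [ 0.221 -0.001 -0.003] twist -0.001 at [0.566  0.1798 0.1576] yaw -0.08 w 0.06125828092287756 t 11.9
```

Request:
carry_out(jaw=[70,70,70,70,70,70,20,20,20,20,20,20], linear=[[0.06,-0.001,-0.003],[0.12,-0.001,-0.003],[0.18,-0.001,-0.003],[0.221,-0.001,-0.003],[0.221,-0.001,-0.003],[0.221,-0.001,-0.003],[0.221,-0.001,-0.003],[0.221,-0.001,-0.003],[0.221,-0.001,-0.003],[0.221,-0.001,-0.003],[0.221,-0.001,-0.003],[0.221,-0.001,-0.003]], twist=[0,0,0,0,0,0,0,0,0,0,0,0], grip_force=15)

```text
clock: 13.4
tcp_pos: [0.566, 0.1813, 0.0473]
ee_rot: [1.212, 1.205, -1.208]
ft_force: [-0.2, 0.4, 2.2]
width: 0.0275
```

```bash
python3 -c "
from plan import *
go(*pocket(2),0.158,26.9)"
```

```text
linear [-0.221 -0.064  0.656] twist -0.3 at [0.566  0.1813 0.0473] yaw -0.08 w 0.027525519970115046 t 13.4
```

Request:
carry_out(jaw=[20,20,20,20,20,20,20,20,20,20,20,20], linear=[[-0.06,0,0],[-0.12,0,0],[-0.18,0,0],[-0.221,0,0],[-0.221,-0.01,0.09],[-0.221,-0.02,0.19],[-0.221,-0.03,0.29],[-0.221,-0.04,0.39],[-0.221,-0.05,0.5],[-0.221,-0.064,0.6],[-0.221,-0.064,0.656],[-0.221,-0.064,0.656]], twist=[0,0,0,0,-0.04,-0.08,-0.12,-0.17,-0.22,-0.27,-0.3,-0.3])

```text
clock: 14.9
tcp_pos: [0.5331, -0.1488, 0.1577]
ee_rot: [0.86, 1.39, -0.858]
ft_force: [-0.0, 0.5, -0.2]
width: 0.0275
```

```bash
python3 -c "
from plan import *
capture('wrist')
go(*pocket(2),0.0475,26.9)"
```

```text
linear [ 0.22  -0.    -0.001] twist -0.001 at [ 0.5328 -0.1472  0.1576] yaw 26.77 w 0.027165211795355963 t 14.95
```

Request:
carry_out(jaw=[20,20,20,20,20,20,20,20,45,60,70,70], linear=[[0.05,0,-0.001],[0.1,0,-0.001],[0.15,0,-0.001],[0.19,0,-0.001],[0.21,0,-0.001],[0.219,0,-0.001],[0.22,0,-0.001],[0.22,0,-0.001],[0.22,0,-0.001],[0.22,0,-0.001],[0.22,0,-0.001],[0.22,0,-0.001]], twist=[0,0,0,0,0,0,0,0,0,0,0,0])

```text
clock: 16.45
tcp_pos: [0.5329, -0.1468, 0.0477]
ee_rot: [0.86, 1.391, -0.857]
ft_force: [1.1, -0.2, 0.1]
width: 0.0574
```

Request:
carry_out(jaw=[70,70,70,70,70,70,70], linear=[[0,0,0],[-0.03,0,0],[-0.08,0,0],[-0.14,0,0],[-0.2,0,0],[-0.222,0,0],[-0.222,0,0]], twist=[0,0,0,0,0,0,0])

```text
clock: 17.32
tcp_pos: [0.5328, -0.1469, 0.1596]
ee_rot: [0.859, 1.389, -0.856]
ft_force: [0.3, -0.2, -0.3]
width: 0.0613
```

```bash
python3 look.py w6; python3 -c "
from plan import *
go(0.5187,0.181,0.158,0)"
```

```text
17.325 [ 0.5328 -0.1469  0.1596] [0.8928 0.4504 0.0043]
linear [ 0.001  0.271 -0.597] twist 0.297 at [ 0.5322 -0.1466  0.1586] yaw 26.76 w 0.061158832529246275 t 17.375
```

View pics/w6.png

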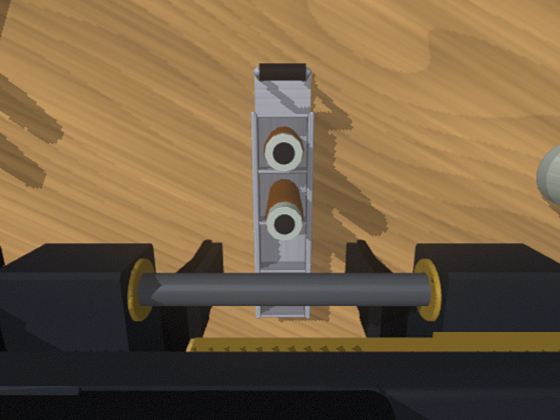

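Vials 1 and 2 stand upright, with caps at (283,152) and (284,223). Next is vial 3.

Request:
carry_out(jaw=[70,70,70,70,70,70,70,70,70,70,70,70], linear=[[0.001,0.03,-0.08],[0.001,0.06,-0.15],[0.001,0.1,-0.22],[0.001,0.14,-0.3],[0.001,0.18,-0.38],[0.001,0.22,-0.46],[0.001,0.25,-0.54],[0.001,0.271,-0.59],[0.001,0.271,-0.597],[0.001,0.271,-0.597],[0.001,0.271,-0.597],[0.001,0.271,-0.597]], twist=[0.04,0.08,0.12,0.16,0.2,0.24,0.28,0.297,0.297,0.297,0.297,0.297])

```text
clock: 18.88
tcp_pos: [0.519, 0.1799, 0.1579]
ee_rot: [1.211, 1.206, -1.208]
ft_force: [0.1, -0.4, 0.4]
width: 0.061
```

```bash
python3 -c "
from plan import *
go(0.5190,0.181,0.047,0)"
```

```text
linear [ 0.222 -0.001 -0.002] twist -0.001 at [0.519  0.1799 0.1579] yaw -0.05 w 0.060964178867621725 t 18.875
```

Request:
carry_out(jaw=[70,70,70,70,70,70,20,20,20,20,20,20], linear=[[0.06,0,-0.002],[0.12,0,-0.002],[0.18,0,-0.002],[0.222,0,-0.002],[0.222,0,-0.002],[0.222,0,-0.002],[0.222,0,-0.002],[0.222,0,-0.002],[0.222,0,-0.002],[0.222,0,-0.002],[0.222,0,-0.002],[0.222,0,-0.002]], twist=[0,0,0,0,0,0,0,0,0,0,0,0], grip_force=15)

```text
clock: 20.38
tcp_pos: [0.5195, 0.1809, 0.0471]
ee_rot: [1.211, 1.206, -1.207]
ft_force: [-0.3, 0.5, 1.5]
width: 0.0275
```

```bash
python3 -c "
from plan import *
go(*pocket(3),0.158,26.9)"
```

```text
linear [-0.222 -0.054  0.697] twist -0.299 at [0.5195 0.1809 0.0471] yaw -0.05 w 0.027457258840203308 t 20.375
```

Request:
carry_out(jaw=[20,20,20,20,20,20,20,20,20,20,20,20], linear=[[-0.06,0,0],[-0.12,0,0],[-0.18,0,0],[-0.222,0,0],[-0.222,-0.01,0.1],[-0.222,-0.02,0.2],[-0.222,-0.03,0.3],[-0.222,-0.04,0.41],[-0.222,-0.05,0.52],[-0.222,-0.054,0.62],[-0.222,-0.054,0.697],[-0.222,-0.054,0.697]], twist=[0,0,0,0,-0.04,-0.08,-0.12,-0.17,-0.22,-0.27,-0.299,-0.299])

```text
clock: 21.88
tcp_pos: [0.4921, -0.1705, 0.158]
ee_rot: [0.861, 1.389, -0.859]
ft_force: [0.0, -1.3, -0.1]
width: 0.0273
```

```bash
python3 -c "
from plan import *
capture('wrist')
go(*pocket(3),0.0475,26.9)"
```

```text
linear [ 0.221  0.001 -0.001] twist -0.002 at [ 0.4914 -0.1684  0.1578] yaw 26.68 w 0.02771264391341484 t 21.925
```

Request:
carry_out(jaw=[20,20,20,20,20,20,20,20,45,60,70,70], linear=[[0.05,0.001,-0.001],[0.1,0.001,-0.001],[0.15,0.001,-0.001],[0.19,0.001,-0.001],[0.21,0.001,-0.001],[0.219,0.001,-0.001],[0.221,0.001,-0.001],[0.221,0.001,-0.001],[0.221,0.001,-0.001],[0.221,0.001,-0.001],[0.221,0.001,-0.001],[0.221,0.001,-0.001]], twist=[0,0,0,0,0,0,0,0,0,0,0,0])

```text
clock: 23.42
tcp_pos: [0.492, -0.1678, 0.0474]
ee_rot: [0.861, 1.392, -0.858]
ft_force: [-0.4, -0.2, -0.6]
width: 0.0575
```

Request:
carry_out(jaw=[70,70,70,70,70,70,70], linear=[[0,0,0],[-0.03,0,0],[-0.08,0,0],[-0.14,0,0],[-0.2,0,0],[-0.222,0,0],[-0.222,0,0]], twist=[0,0,0,0,0,0,0])

```text
clock: 24.3
tcp_pos: [0.492, -0.168, 0.1592]
ee_rot: [0.861, 1.39, -0.858]
ft_force: [-0.1, -0.2, -0.0]
width: 0.061
```

```bash
python3 look.py w7; python3 -c "
from plan import *
go(0.4720,0.181,0.158,0)"
```

```text
24.3 [ 0.492  -0.168   0.1592] [0.8935 0.449  0.004 ]
linear [ 0.001  0.278 -0.64 ] twist 0.296 at [ 0.4914 -0.1676  0.1583] yaw 26.68 w 0.06070747271988442 t 24.35
```

View pics/w7.png

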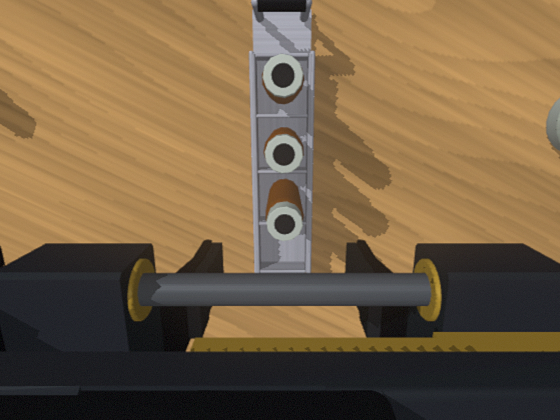

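Three vials stand upright, with caps at (283,76), (284,154) and (284,222). The last one is vial 4.

Request:
carry_out(jaw=[70,70,70,70,70,70,70,70,70,70,70,70], linear=[[0.001,0.03,-0.08],[0.001,0.06,-0.16],[0.001,0.1,-0.24],[0.001,0.14,-0.32],[0.001,0.18,-0.4],[0.001,0.22,-0.49],[0.001,0.25,-0.58],[0.001,0.278,-0.64],[0.001,0.278,-0.64],[0.001,0.278,-0.64],[0.001,0.278,-0.64],[0.001,0.278,-0.64]], twist=[0.04,0.08,0.12,0.16,0.2,0.24,0.28,0.296,0.296,0.296,0.296,0.296])

```text
clock: 25.85
tcp_pos: [0.4721, 0.1797, 0.1577]
ee_rot: [1.211, 1.207, -1.208]
ft_force: [-0.2, 0.4, -0.2]
width: 0.0609
```

```bash
python3 -c "
from plan import *
go(0.4725,0.181,0.047,0)"
```

```text
linear [ 0.221  0.    -0.003] twist -0.001 at [0.4721 0.1797 0.1577] yaw -0.06 w 0.06086319396987762 t 25.85
```

Request:
carry_out(jaw=[70,70,70,70,70,70,20,20,20,20,20,20], linear=[[0.06,0,-0.003],[0.12,0,-0.003],[0.18,0,-0.003],[0.221,0,-0.003],[0.221,0,-0.003],[0.221,0,-0.003],[0.221,0,-0.003],[0.221,0,-0.003],[0.221,0,-0.003],[0.221,0,-0.003],[0.221,0,-0.003],[0.221,0,-0.003]], twist=[0,0,0,0,0,0,0,0,0,0,0,0], grip_force=15)

```text
clock: 27.35
tcp_pos: [0.4724, 0.1812, 0.0474]
ee_rot: [1.211, 1.207, -1.208]
ft_force: [0.7, -0.0, 1.3]
width: 0.0271
```

```bash
python3 -c "
from plan import *
go(*pocket(4),0.158,26.9)"
```

```text
linear [-0.222 -0.042  0.739] twist -0.3 at [0.4724 0.1812 0.0474] yaw -0.06 w 0.02709566482576895 t 27.35
```

Request:
carry_out(jaw=[20,20,20,20,20,20,20,20,20,20,20,20], linear=[[-0.06,0,0],[-0.12,0,0],[-0.18,0,0],[-0.222,0,0],[-0.222,-0.01,0.1],[-0.222,-0.02,0.2],[-0.222,-0.03,0.31],[-0.222,-0.04,0.42],[-0.222,-0.042,0.53],[-0.222,-0.042,0.64],[-0.222,-0.042,0.739],[-0.222,-0.042,0.739]], twist=[0,0,0,0,-0.04,-0.08,-0.12,-0.17,-0.22,-0.27,-0.3,-0.3])

```text
clock: 28.85
tcp_pos: [0.4515, -0.1922, 0.1582]
ee_rot: [0.86, 1.389, -0.859]
ft_force: [-0.3, 0.4, -0.6]
width: 0.0273
```

```bash
python3 -c "
from plan import *
capture('wrist')
go(*pocket(4),0.0475,26.9)"
```

```text
linear [ 0.221  0.001 -0.002] twist -0.002 at [ 0.4505 -0.1897  0.1579] yaw 26.74 w 0.027407945348058394 t 28.9
```

Request:
carry_out(jaw=[20,20,20,20,20,20,20,20,45,60,70,70], linear=[[0.05,0.001,-0.002],[0.1,0.001,-0.002],[0.15,0.001,-0.002],[0.19,0.001,-0.002],[0.21,0.001,-0.002],[0.219,0.001,-0.002],[0.221,0.001,-0.002],[0.221,0.001,-0.002],[0.221,0.001,-0.002],[0.221,0.001,-0.002],[0.221,0.001,-0.002],[0.221,0.001,-0.002]], twist=[0,0,0,0,0,0,0,0,0,0,0,0])

```text
clock: 30.4
tcp_pos: [0.4508, -0.1885, 0.0475]
ee_rot: [0.86, 1.392, -0.857]
ft_force: [-0.2, 0.5, 0.7]
width: 0.0569
```

Request:
carry_out(jaw=[70,70,70,70,70,70,70,70,70,70], linear=[[0,0,0],[-0.03,0,0],[-0.08,0,0],[-0.14,0,0],[-0.2,0,0],[-0.26,0,0],[-0.32,0,0],[-0.34,0,0],[-0.34,0,0],[-0.34,0,0]], twist=[0,0,0,0,0,0,0,0,0,0])

```text
clock: 31.65
tcp_pos: [0.4496, -0.1881, 0.2165]
ee_rot: [0.861, 1.395, -0.857]
ft_force: [0.6, 0.5, 0.2]
width: 0.0611
```

```bash
python3 look.py w8; python3 - <<'E'
from plan import *
for n in ["scene","top"]:
    c=capture(n); cv2.imwrite(f"pics/{n}9.png",c["pixels"])
    for t in ["vial_1_centre","beaker_centre","bottle_centre","syringe_centre"]:
        for d in place_of(t,n): print(n,t,round(d["conf"],2),world(c,d["xyz"]))
for i in range(1,5): print(pocket(i))
E
```

```text
31.65 [ 0.4496 -0.1881  0.2165] [0.8932 0.4498 0.0016]
scene vial_1_centre 0.76 [ 0.5718 -0.1266  0.0539]
scene beaker_centre 0.75 [0.667 0.384 0.051]
scene beaker_centre 0.19 [ 0.5742 -0.1277  0.0571]
scene bottle_centre 0.77 [ 0.6662 -0.3756  0.0622]
scene bottle_centre 0.66 [ 0.4913 -0.1621  0.0536]
scene syringe_centre 0.84 [0.7826 0.0243 0.01  ]
top vial_1_centre 0.65 [ 0.5747 -0.1282  0.0541]
top beaker_centre 0.64 [ 0.5737 -0.13    0.0538]
top beaker_centre 0.62 [0.6738 0.3846 0.0474]
top beaker_centre 0.24 [ 0.4521 -0.1873  0.0526]
top bottle_centre 0.86 [ 0.6685 -0.3737  0.0645]
top bottle_centre 0.69 [ 0.5381 -0.1466  0.05  ]
top syringe_centre 0.51 [0.7863 0.0251 0.011 ]
[ 0.5739 -0.126 ]
[ 0.5329 -0.1468]
[ 0.4919 -0.1676]
[ 0.4509 -0.1884]
```

View pics/w8.png

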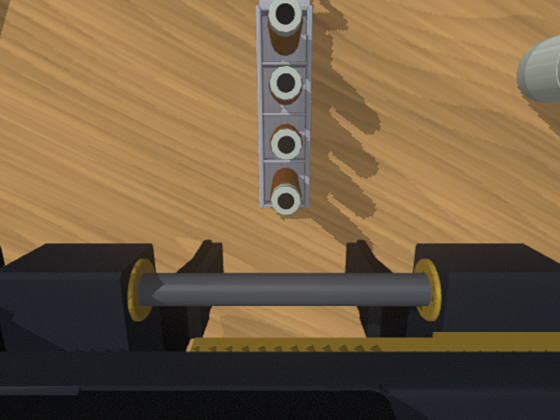

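View pics/scene9.png

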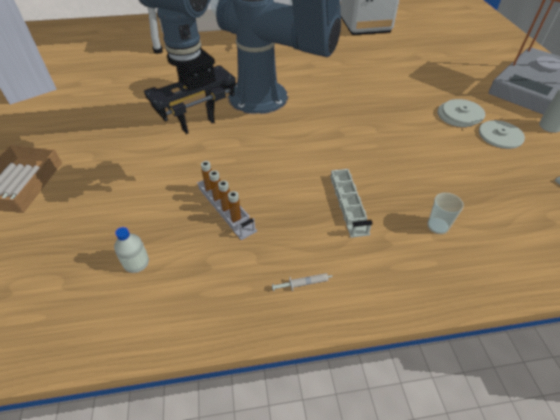

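All four vials stand upright in the tray, the rack is empty, the bystanders haven't moved, and the gripper is clear of everything.

```bash
python3 -c "
from station import *
print(close_job())"
```

```text
the job is handed in; nothing more can be done
None
```

I moved all four amber vials from the rack into the steel tray in their original order from the handle, and handed the job in at about 32 s of the 106 s allowed.

- **Handling:** I gripped each vial across the row at 15 N. I released each one with its underside within about 1 mm of the pocket floor.
- **Vial positions:** The last wrist and scene pictures show four upright vials in the tray and an empty rack. Where the networks reported a vial, the position was within about 6 mm of its pocket centre. They gave the class "vial" only to vial 1; the others were picked up under wrong names or checked by eye in the pictures.
- **Bystanders:** The beaker, bottle and syringe were found within about 5 mm of where they started, which is within the networks' error.
- **Gripper:** It was clear of everything, about 0.12 m above the vial caps.
- **Failed or disagreeing checks:** The networks sometimes labelled a placed vial as "beaker" or "bottle" (confidence 0.2–0.7), which the pictures disproved. I did not measure each vial's tilt; it was only judged by eye.

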